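# Open the push-and-turn safety cap of the cleaning-fluid bottle

### The arm

A 7-joint arm with a two-finger parallel gripper is mounted at the origin on a cart in front of the work surface, level with it; the furniture and walls round the work are solid. World frame = base frame: x ahead of the robot, y to its left, z up, the work surface at z = 0. Lengths are in m, angles in rad, forces in N, time in s.
With the tool pointing down it reaches from about 0.4 to 0.85 m from the base axis. Payload 10.4 kg.
Tool frame: the origin (TCP) lies between the finger pads; the fingertips stand 19 mm ahead of it and the grasp point (between the pads) is the TCP; x points along the fingers, y is the direction in which the jaws open and shut, and the axes are right-handed (so a half turn about x gives the same grasp; the last joint's range is limited). The gripper opens to 87 mm and grips with 3 to 60 N. Pads are 19 mm wide; open, the fingers measure 117 mm over their backs; the gripper's body (75 mm by 190 mm) begins 51 mm behind the grasp point.
Start: joints at [1.19, 0.332, -0.065, 1.46, 0.022, 1.35, -0.088], TCP at [0.219, -0.585, 0.242] pointing down, gripper open.
Joint ranges: [-2.6, 2.6], [-0.5, 2.12], [-1.47, 1.34], [0.16, 2.42], [-1.27, 4.41], [0.06, 2.06], [-2.6, 2.6]. Speed limits (rad/s): [2.22, 2.22, 2.79, 2.79, 3.14, 3.14, 3.14].

### API

Orientations are given as a unit quaternion [x, y, z, w].
In Python, from bench import r gives the robot as it stands.
- The arm moves only by the tool drive_tool, never from a script. Its argument "motion" is a list of rows, each a list of 4 numbers: the shift along the tool's x, y, z in cm, then the turn about the tool's x in units of 5 degrees (1.0 is 5 degrees). In form: [[tx, ty, tz, twist], ...]. A call has 1 to 20 rows; each row is the pose to reach, as a shift and turn from the pose commanded when the call began, along the tool's axes at that moment; what a row does not reach only later rows make up. A row lasts 1/12 s, in which the tool goes at most 41.7 mm and 7.16 degrees, less where a joint would pass 70% of its speed; a pose out of reach is approached as far as the arm can. A call with a gripper value outside its range is refused whole. "grip" is the closure in counts, from 0 (fully open) to 255 (shut), set as the call begins (left out, the last holds). The fingers move at their own pace and stop on an object; "force" is the grip in N (left out, the last holds). Time passes only in rows, so rows that repeat a pose let the fingers close. It gives the time, the measured TCP pose, the force and the opening at its end, in the units of the state.
- r.read_state(): the state, without advancing time (a new reading comes with each control period).
- r.camera(name): name is "scene" or "top" or "wrist"; returns the picture (420x560x3 uint8, red, green, blue); there is no depth.
- r.calibration(name): a dict with "fx", "fy", "cx", "cy" (pixels), "dist" ([k1, k2, p1, p2, k3] as OpenCV has them; the pictures are not rectified), "xyz" and "orientation" of the camera in the world. Camera axes: x right, y up, looking along -z (the intrinsics and any distortion apply to the point x, -y, -z); pixel columns grow to the right and rows downward; lengths in m; the calibration is good to about 2 mm. A picture is of the moment at which its call begins: read the wrist's pose just before it. calibration takes no time and is no camera call; for the wrist camera it gives the pose at the moment of the call.
- r.close_job(): hands the job in, once; it reports no verdict.
The state is a dict: "time": time; "joint_positions": joint angles; "joint_vel": joint speeds; "joint_torque": joint torques, N m; "ee_pos": TCP position; "eef_rot": TCP orientation; "ft_force": force on the tool from outside, world axes, zero at the start; "torque": the same for the moment, N m; "width": finger opening in m.
Only numpy, scipy, OpenCV 4.12 (cv2) and the standard library are available. Lean on these libraries where they do the work, as an engineer would, in place of code of your own. Each camera call takes 0.05 s, during which the arm holds its last target.

### The job

Open the white cleaning-fluid bottle: push its black safety cap down firmly, keep it pressed while you turn it counter-clockwise (seen from above) until it is free, then lift it straight off. Set the cap down gently in the steel drip dish, right way up and flat near the middle, let go of it, and leave the oil bottle, the bronze bush and the ring gauge where they stand.

Things in the scene. Friction and masses are not known exactly. Their poses are not given: they have to be found in the camera images.
- bottle: White plastic bottle, 72 mm across, fixed in a dark steel holder (92 mm across, 26 mm high) that cannot slide or turn. Origin: centre of the holder's underside, on the bench; z up along the bottle's axis. The shoulder rises from 90 mm height at its 68 mm wide edge to 106 mm at the foot of the neck, under the cap. Cap and bottle have their x axes parallel when the cap is locked.
- cap_mid (a point): Centre, half-way up, of the round ribbed black safety cap: 52 mm across, 34 mm high, 50 g, flat grey disc with a raised pointer bar on top, hollow below (45 mm inside). z up along its axis; lower edge 17 mm below this point, top 17 mm above. Locked, this point is 132 mm above the bench; three lugs in the skirt sit in notches of the neck: it turns only 4 degrees either way and cannot be lifted.
- seal_plate (a joint): Sprung plate (25 mm disc) on the neck, under the cap. 0 with the cap locked, grows as the cap is pressed down, -0.003 m with the cap off. The lugs clear the notches from 0.004 m (10 N) on; 0.005 to 0.006 m is safe; hard stop at 0.0065 m (12 N); 6 N at 0.
- dish_floor (a point): Centre of the inner floor of a round shallow steel drip dish, fixed to the bench: 104 mm inside, floor 3 mm above the bench, rim 11 mm above the bench, 113 mm over the rim. z up.
- oil_bottle: Bystander: small loose white bottle with a red dropper tip, 34 mm across, 102 mm high; origin at the centre of its underside.
- bronze_bush: Bystander: loose flanged bronze bush, 40 mm across, 36 mm high; origin at the centre of its underside.
- ring_gauge: Bystander: loose knurled steel ring gauge, 62 mm across, 22 mm high, lying flat; origin at the centre of its underside.
- neck (a point): Point on the bottle's axis at the top of the neck, 132 mm above the bench, inside the cap. The cap, kept pressed, is freed by a counter-clockwise turn (seen from above) of 45 to 85 degrees from locked, best 63; it stops at about 90; clockwise is blocked. Let up there, the spring lifts it 3 mm above its locked height; then it lifts straight off and is clear of neck and plate after 35 mm.
Mind the look-alikes: they are no part of the job. Of the things like the bottle, leave any that is yellow; of the rest the larger one is meant.

How it is judged:
By the outcome, as a careful person would: the job done as asked, in the order asked, and still so for the second after the job is handed in, with the robot touching nothing.
It also fails if it takes over 42 s, if anything falls off the work surface, if the arm or the gripper's body presses on something with over 40 N, if the wrist force passes 120 N, or if a joint passes its speed limit or range.

## Working session

There is one attempt and no reset: what is moved stays moved. The work goes in short steps, Python scripts to look and compute and a tool call to move; the robot and the scene stay as the last step left them, time stands still between calls to the robot, and variables do not carry over. Pictures are saved under pics/ and viewed, and the job is handed in when it is done.

Besides the shell and the picture viewer there is one more tool, called after "Request:" by a JSON object that holds its "api" and its "payload", one argument or row to a line. drive_tool: Moves the arm, as the interface text tells. Its arguments: {"type":"object","properties":{"motion":{"type":"array","items":{"type":"array","items":{"type":"number"}}},"grip":{"type":"number"},"force":{"type":"number"}},"required":["motion"]}

```bash
ls; mkdir -p pics; cat > h.py <<'E'
from bench import r
import numpy as np, cv2
from scipy.spatial.transform import Rotation as R
def ray(cal,uv):
    K=np.array([[cal['fx'],0,cal['cx']],[0,cal['fy'],cal['cy']],[0,0,1]])
    p=cv2.undistortPoints(np.array([[uv]],float),K,np.array(cal['dist'],float))[0,0]
    d=R.from_quat(cal['orientation']).apply([p[0],-p[1],-1]); return np.array(cal['xyz']),d/np.linalg.norm(d)
def onplane(cal,uv,z):
    o,d=ray(cal,uv); return o+d*(z-o[2])/d[2]
def proj(cal,P):
    q=R.from_quat(cal['orientation']).inv().apply(np.array(P)-np.array(cal['xyz']))
    q=np.array([[q[0],-q[1],-q[2]]])
    K=np.array([[cal['fx'],0,cal['cx']],[0,cal['fy'],cal['cy']],[0,0,1]])
    return cv2.projectPoints(q,np.zeros(3),np.zeros(3),K,np.array(cal['dist'],float))[0].ravel()
def save(name,im): cv2.imwrite('pics/'+name+'.png',im[...,::-1])
E
python3 - <<'E'
from h import *
s=r.read_state();print({k:np.round(v,3) for k,v in s.items()})
for n in("scene","top","wrist"):
    im=r.camera(n);np.save('pics/%s0.npy'%n,im);save(n+'0',im);c=r.calibration(n);print(n,c)
E
```

```text
pics
{'time': np.float64(0.0), 'joint_positions': array([ 1.19 ,  0.333, -0.065,  1.461,  0.022,  1.35 , -0.089]), 'joint_vel': array([-0.001, -0.   ,  0.001,  0.001,  0.001,  0.   , -0.   ]), 'joint_torque': array([-1.0000e-03, -6.2325e+01,  2.4000e-02, -3.8989e+01, -6.1000e-02,
        4.0000e-02,  0.0000e+00]), 'ee_pos': array([ 0.219, -0.585,  0.241]), 'eef_rot': array([-0.696, -0.126,  0.696, -0.125]), 'ft_force': array([-1.54 ,  0.546,  0.449]), 'torque': array([ 0.007,  0.012, -0.003]), 'width': np.float64(0.087)}
scene {'fx': 514.1882954223515, 'fy': 514.1882954223515, 'cx': 278.5676080571165, 'cy': 205.82575251385467, 'dist': array([0.01736299, 0.        , 0.        , 0.        , 0.        ]), 'xyz': array([0.26377684, 0.4289155 , 1.02864668]), 'orientation': array([-0.09382992,  0.24377172,  0.89538984, -0.36062214])}
top {'fx': 444.16765506914726, 'fy': 444.16765506914726, 'cx': 282.44630378392833, 'cy': 210.69806440231676, 'dist': array([-0.03949195,  0.        ,  0.        ,  0.        ,  0.        ]), 'xyz': array([0.4828843 , 0.01443258, 1.04706875]), 'orientation': array([ 0.06765089, -0.05190239, -0.69841547,  0.71059506])}
wrist {'fx': 333.7128104801169, 'fy': 333.7128104801169, 'cx': 280.15741619732694, 'cy': 212.49757329067887, 'dist': array([-0.07165567,  0.        ,  0.        ,  0.        ,  0.        ]), 'xyz': array([ 0.2965822 , -0.55639199,  0.38382034]), 'orientation': array([-0.12266295,  0.08591551, -0.56371719,  0.81227782])}
```

View pics/scene0.png

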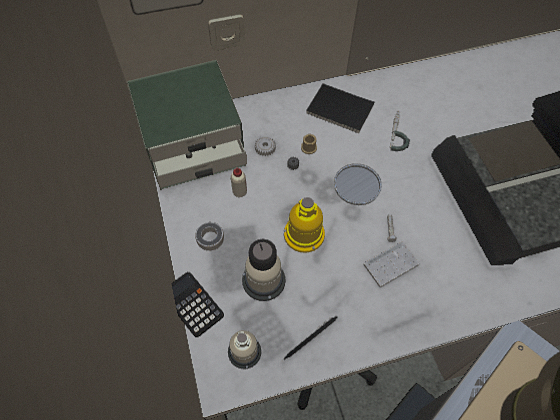

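View pics/top0.png

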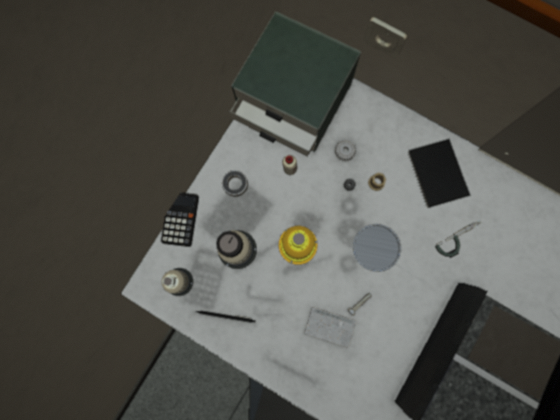

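View pics/wrist0.png

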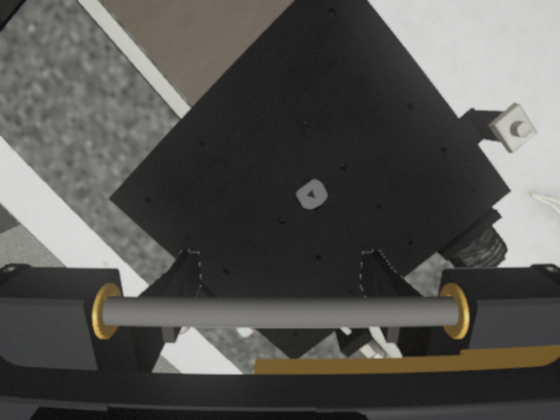

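The bottle candidates in the top view are the white one with a black cap at (236,248), a smaller white one at (176,282) and a yellow one at (298,244). The one meant is (236,248), because it is white, the larger of the two white ones and has the black cap. I'll confirm it in a crop.

```bash
python3 - <<'E'
from h import *
t=np.load('pics/top0.npy');s=np.load('pics/scene0.npy')
a=cv2.resize(t[200:310,140:250],None,fx=3.6,fy=3.6,interpolation=cv2.INTER_CUBIC)
b=cv2.resize(s[220:330,210:320],None,fx=3.6,fy=3.6,interpolation=cv2.INTER_CUBIC)
save('crop0',np.hstack([a,b]))
ct,cs=r.calibration('top'),r.calibration('scene')
print('cap?',onplane(ct,(232,244),.149),onplane(cs,(264,250),.149))
print('dish?',onplane(ct,(376,247),.011),onplane(cs,(358,184),.011))
for n,p,z in(('oil',(289,160),.1),('bush',(376,181),.036),('gauge',(235,183),.02),('yel',(299,240),.13),('small',(176,281),.07)):print(n,onplane(ct,p,z))
E
```

```text
cap? [0.5659923  0.13719213 0.149     ] [0.56708458 0.14193366 0.149     ]
dish? [ 0.57740831 -0.18023515  0.011     ] [ 0.57571591 -0.17856459  0.011     ]
oil [0.75832482 0.02485257 0.1       ]
bush [ 0.72911032 -0.17804295  0.036     ]
gauge [0.72332835 0.1532189  0.02      ]
yel [0.57845439 0.000985   0.13      ]
small [0.48984495 0.26816024 0.07      ]
```

View pics/crop0.png

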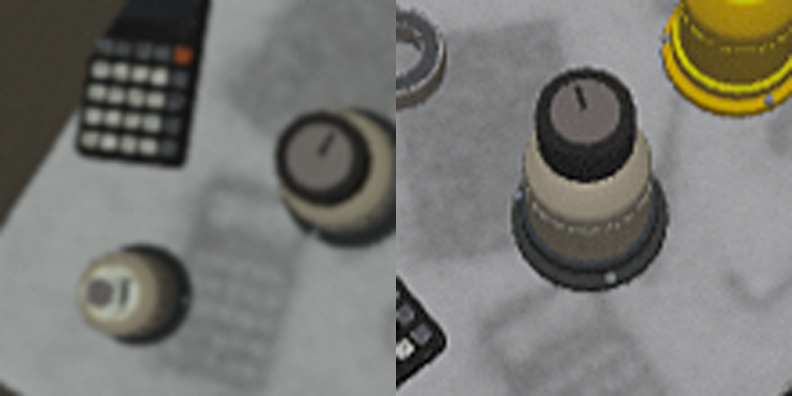

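The crop confirms it: the large white bottle with the black cap, grey disc and pointer is at about (229,244) in the top view and (263,250) in the scene view. Next I'll refine the positions by fitting the disc and the dish.

```bash
python3 - <<'E'
from h import *
ct,cs=r.calibration('top'),r.calibration('scene')
def fit(img,box,z,cal,dark):
    x0,y0,x1,y1=box;g=cv2.cvtColor(img,cv2.COLOR_RGB2GRAY)[y0:y1,x0:x1]
    g=cv2.resize(g,None,fx=4,fy=4,interpolation=cv2.INTER_CUBIC)
    m=(g<dark).astype(np.uint8)
    cc,_=cv2.findContours(m,cv2.RETR_CCOMP,cv2.CHAIN_APPROX_NONE)
    for c in cc:
        if cv2.contourArea(c)>900:
            c2=cv2.convexHull(c)
            w=np.array([onplane(cal,((p[0][0]+.5)/4-.5+x0,(p[0][1]+.5)/4-.5+y0),z)[:2] for p in c])
            A=np.c_[2*w,np.ones(len(w))];q=np.linalg.lstsq(A,(w**2).sum(1),rcond=None)[0]
            rad=np.sqrt(q[2]+q[0]**2+q[1]**2)
            print(cv2.contourArea(c)/16,q[:2],'r',rad,'res',np.std(np.hypot(*(w-q[:2]).T)))
t=np.load('pics/top0.npy');s=np.load('pics/scene0.npy')
for d in(55,65,75): print('top cap',d);fit(t,(210,225,262,275),.149,ct,d)
for d in(55,65,75): print('sc cap',d);fit(s,(242,230,290,275),.149,cs,d)
for d in(140,150,160): print('top dish',d);fit(t,(340,212,414,284),.011,ct,d)
for d in(140,150,160): print('sc dish',d);fit(s,(325,155,390,212),.011,cs,d)
E
```

```text
top cap 55
188.59375 [0.55614555 0.1266878 ] r 0.03434373806859337 res 0.0036929002474073614
499.21875 [0.56636285 0.14254487] r 0.02573218144976849 res 0.0007029519857878401
293.0625 [0.56770651 0.14478125] r 0.01970325765864963 res 0.00019331552969327687
top cap 65
519.5625 [0.56641712 0.14256408] r 0.02624842841824352 res 0.0006765570504224819
273.15625 [0.56778603 0.1448366 ] r 0.019021783812513442 res 0.00017767604803553989
244.75 [0.55612433 0.1260569 ] r 0.03409178061248823 res 0.004686102329961835
top cap 75
538.5625 [0.56646205 0.14255629] r 0.0267269685850958 res 0.0006439679687111157
254.4375 [0.56777857 0.14483603] r 0.01836099751957544 res 0.00017167294466909498
315.59375 [0.55629218 0.12722247] r 0.03502135900229976 res 0.005210615505837986
sc cap 55
680.0 [0.56327594 0.15057105] r 0.02908718235716492 res 0.0022183377928104327
302.6875 [0.56897216 0.14520048] r 0.019421864103244185 res 0.00033651823994399594
sc cap 65
690.84375 [0.56338778 0.15052565] r 0.029318022316075835 res 0.0022311814406670394
289.1875 [0.56904446 0.14512618] r 0.018988038623869073 res 0.0002913987381869329
sc cap 75
702.59375 [0.56343943 0.15043892] r 0.029567580511525936 res 0.0022122089211668397
277.65625 [0.56906578 0.14508123] r 0.018600529718678364 res 0.00025848252828700207
top dish 140
2745.9375 [ 0.58704182 -0.15890934] r 0.07078691094123453 res 0.013263091865727097
top dish 150
3178.8125 [ 0.58042165 -0.15895465] r 0.0764476410558484 res 0.011676850709439027
top dish 160
5291.5625 [ 0.57781748 -0.18145273] r 0.09788819496939322 res 0.010801133384181327
sc dish 140
1925.75 [ 0.58161769 -0.16707679] r 0.06351590256735726 res 0.007897749356861803
sc dish 150
2041.28125 [ 0.58125001 -0.1659367 ] r 0.06474738062081795 res 0.007952161826156637
sc dish 160
2815.09375 [ 0.58135446 -0.17641591] r 0.07758585772104636 res 0.014103791439393398
```

```bash
python3 - <<'E'
from h import *
ct,cs=r.calibration('top'),r.calibration('scene')
for P in([0,0,0],[.219,-.585,.242],[.219,-.585,.5],[.3,-.3,0],[.568,.145,.149]):print(P,proj(ct,P).round(),proj(cs,P).round())
def tri(a,b):
    o1,d1=ray(ct,a);o2,d2=ray(cs,b)
    A=np.c_[d1,-d2];t=np.linalg.lstsq(A,o2-o1,rcond=None)[0];p,q=o1+d1*t[0],o2+d2*t[1];return (p+q)/2,np.linalg.norm(p-q)
print(tri((486,288),(455,136)),tri((405,415),(503,300)),tri((459,284),(433,152)),tri((396,404),(490,302)))
st=r.read_state();T=R.from_quat(st['eef_rot']).as_matrix();print(T.round(3))
E
```

```text
[0, 0, 0] [295. 510.] [538. 428.]
[0.219, -0.585, 0.242] [637. 446.] [642. 103.]
[0.219, -0.585, 0.5] [795. 516.] [746. -10.]
[0.3, -0.3, 0] [430. 371.] [486. 225.]
[0.568, 0.145, 0.149] [228. 243.] [263. 251.]
(array([ 0.48392781, -0.41291989,  0.0591815 ]), np.float64(0.006132801336868789)) (array([ 0.15746415, -0.28679528, -0.19105237]), np.float64(0.009877997572008853)) (array([ 0.49618281, -0.3606951 ,  0.03401858]), np.float64(0.0031721416133002073)) (array([ 0.17841027, -0.26884285, -0.20955232]), np.float64(0.005534745936684705))
[[-0.     0.35  -0.937]
 [ 0.001 -0.937 -0.35 ]
 [-1.    -0.001  0.   ]]
```

```bash
python3 - <<'E'
from h import *
t=np.load('pics/top0.npy');s=np.load('pics/scene0.npy')
a=cv2.resize(t[180:420,340:560],None,fx=1.8,fy=1.8);b=cv2.resize(s[80:320,360:560],None,fx=1.8,fy=1.8)
save('crop1',np.hstack([a,b]))
E
```

```text
(no output)
```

View pics/crop1.png

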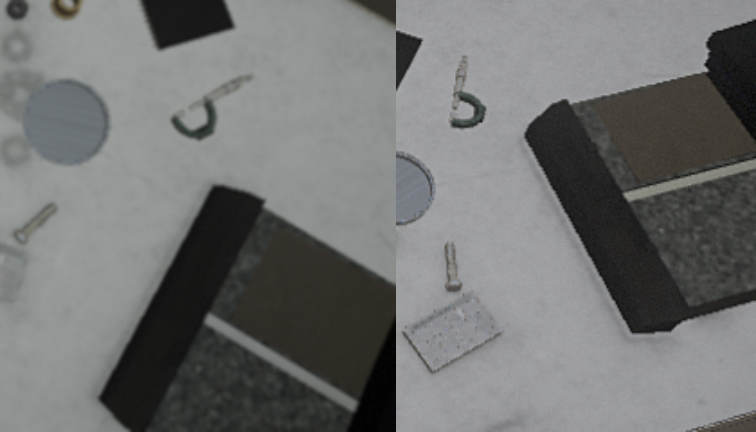

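```bash
python3 - <<'E'
from h import *
ct,cs=r.calibration('top'),r.calibration('scene')
def tri(a,b):
    o1,d1=ray(ct,a);o2,d2=ray(cs,b)
    A=np.c_[d1,-d2];t=np.linalg.lstsq(A,o2-o1,rcond=None)[0];p,q=o1+d1*t[0],o2+d2*t[1];return ((p+q)/2).round(3),np.linalg.norm(p-q).round(4)
print(tri((459,283),(432,154)),tri((397,402),(491,263)),tri((486,293),(455,136)),tri((460,282),(452,136)))
st=r.read_state();T=R.from_quat(st['eef_rot']).as_matrix()
for tgt in([.568,.145,.26],):print(T.T@(np.array(tgt)-st['ee_pos'])*100)
E
```

```text
(array([ 0.498, -0.367,  0.018]), np.float64(0.0028)) (array([ 0.239, -0.22 ,  0.016]), np.float64(0.0071)) (array([ 0.477, -0.404,  0.072]), np.float64(0.003)) (array([ 0.483, -0.332,  0.139]), np.float64(0.0331))
[ -1.84834929 -56.16785721 -58.28092004]
```

Request:
{"api": "drive_tool", "payload": {
  "motion": [
    [-2.5,-1,-1,0],
    [-5,-3,-3.2,-0.5],
    [-6,-6,-6.2,-1.5],
    [-6,-9,-9.3,-2.5],
    [-6,-12,-12.4,-3.5],
    [-6,-15,-15.6,-4.5],
    [-6,-18,-18.7,-5.5],
    [-6,-21,-21.8,-6.5],
    [-6,-24,-24.9,-7.5],
    [-6,-27,-28,-8.5],
    [-6,-30,-31.1,-9.5],
    [-6,-33,-34.2,-10.5],
    [-6,-36,-37.4,-11.5],
    [-6,-39,-40.5,-12.5],
    [-6,-42,-43.6,-13.5],
    [-6,-45,-46.7,-14.5],
    [-5.5,-48,-49.8,-15.5],
    [-5,-51,-52.9,-16],
    [-4,-54,-56,-16.5],
    [-3,-56.2,-58.3,-16.8]
  ],
  "grip": 0
}}

```text
time: 1.82
ee_pos: [0.5606, 0.1296, 0.2766]
eef_rot: [0.433, 0.559, -0.432, 0.56]
ft_force: [0.8, -0.8, 0.4]
width: 0.0868
```

Request:
{"api": "drive_tool", "payload": {
  "motion": [
    [0,0,0,0],
    [0,0,0,0],
    [0,0,0,0],
    [0,0,0,0]
  ]
}}

```text
time: 2.15
ee_pos: [0.5599, 0.1263, 0.2767]
eef_rot: [0.433, 0.558, -0.434, 0.559]
ft_force: [0.6, 0.5, -0.4]
width: 0.0873
```

```bash
cat > w.py <<'E'
from h import *
import sys
s=r.read_state();c=r.calibration('wrist');im=r.camera('wrist');np.save('pics/%s.npy'%sys.argv[1],im);save(sys.argv[1],im)
import json;json.dump({k:(v.tolist() if hasattr(v,'tolist') else v) for k,v in c.items()},open('pics/%s.json'%sys.argv[1],'w'))
print({k:np.round(s[k],4) for k in('time','joint_positions','ee_pos','ft_force')});T=R.from_quat(s['eef_rot']).as_matrix();print(T.round(3))
print(c['xyz'],proj(c,[.568,.145,.149]))
E
python3 w.py w1
```

```text
{'time': np.float64(2.15), 'joint_positions': array([ 0.3483,  0.2943, -0.7932,  1.5143,  0.2116,  1.4211, -0.2038]), 'ee_pos': array([0.5599, 0.1263, 0.2767]), 'ft_force': array([ 0.557 ,  0.5254, -0.4311])}
[[ 0.     0.969  0.248]
 [-0.001  0.248 -0.969]
 [-1.     0.     0.001]]
[0.5404666  0.20604959 0.41948862] [293.65179086 191.46165935]
```

View pics/w1.png

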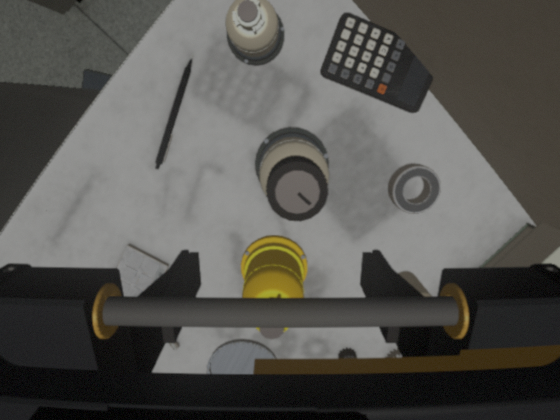

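The wrist view shows the cap at about (297,188), right beside the predicted (294,191). The yellow bottle is below it and the fingers are to either side.

```bash
cat > fit.py <<'E'
from h import *
import sys,json
n=sys.argv[1];im=np.load('pics/%s.npy'%n);cal=json.load(open('pics/%s.json'%n));x0,y0,x1,y1=map(int,sys.argv[2].split(','));z=float(sys.argv[3])
g=cv2.resize(cv2.cvtColor(im,cv2.COLOR_RGB2GRAY)[y0:y1,x0:x1],None,fx=4,fy=4,interpolation=cv2.INTER_CUBIC)
for d in map(int,sys.argv[4].split(',')):
    cc,_=cv2.findContours((g<d).astype(np.uint8),cv2.RETR_CCOMP,cv2.CHAIN_APPROX_NONE)
    for c in cc:
        if cv2.contourArea(c)>3000:
            w=np.array([onplane(cal,((p[0][0]+.5)/4-.5+x0,(p[0][1]+.5)/4-.5+y0),z)[:2] for p in c])
            q=np.linalg.lstsq(np.c_[2*w,np.ones(len(w))],(w**2).sum(1),rcond=None)[0]
            print(d,q[:2].round(4),'r',np.sqrt(q[2]+q[0]**2+q[1]**2).round(4),'res',np.std(np.hypot(*(w-q[:2]).T)).round(4))
E
python3 fit.py w1 255,145,340,230 .149 45,55,65
python3 - <<'E'
from h import *
s=r.read_state();T=R.from_quat(s['eef_rot']).as_matrix()
print(T.T@(np.array([.568,.145,.137])-s['ee_pos'])*100)
E
```

```text
45 [0.5674 0.1522] r 0.0209 res 0.0017
55 [0.5696 0.1478] r 0.0259 res 0.001
55 [0.5707 0.1454] r 0.0195 res 0.0002
65 [0.5697 0.1477] r 0.0262 res 0.0009
65 [0.5708 0.1453] r 0.019 res 0.0001
[13.99001035  1.23900262 -1.64193649]
```

Request:
{"api": "drive_tool", "payload": {
  "motion": [
    [2,1.0,-1.2,0],
    [5,1.38,-1.6,0],
    [8,1.38,-1.6,0],
    [10.5,1.38,-1.6,0],
    [12.5,1.38,-1.6,0],
    [13.5,1.38,-1.6,0],
    [13.9,1.38,-1.6,0],
    [13.9,1.38,-1.6,0],
    [13.9,1.38,-1.6,0]
  ]
}}

```text
time: 2.95
ee_pos: [0.5699, 0.1465, 0.1388]
eef_rot: [0.434, 0.558, -0.433, 0.559]
ft_force: [0.4, -0.3, 0.1]
width: 0.0869
```

```bash
python3 w.py w2; python3 fit.py w2 220,160,400,330 .149 45,55,65
```

```text
{'time': np.float64(2.95), 'joint_positions': array([ 0.2794,  0.4344, -0.7613,  1.6562,  0.3203,  1.1784, -0.3067]), 'ee_pos': array([0.5699, 0.1465, 0.1388]), 'ft_force': array([ 0.4037, -0.3036,  0.0822])}
[[ 0.002  0.968  0.25 ]
 [ 0.     0.25  -0.968]
 [-1.     0.002  0.   ]]
[0.55012842 0.22603778 0.2816797 ] [273.04288372 299.81241736]
45 [0.6117 0.1676] r 0.011 res 0.0022
45 [0.567  0.1599] r 0.0198 res 0.0055
55 [0.5801 0.1599] r 0.0286 res 0.0094
55 [0.5689 0.152 ] r 0.0139 res 0.0037
65 [0.5803 0.1592] r 0.0291 res 0.0095
65 [0.5689 0.1519] r 0.0137 res 0.0037
65 [0.5604 0.1861] r 0.0195 res 0.0007
```

View pics/w2.png

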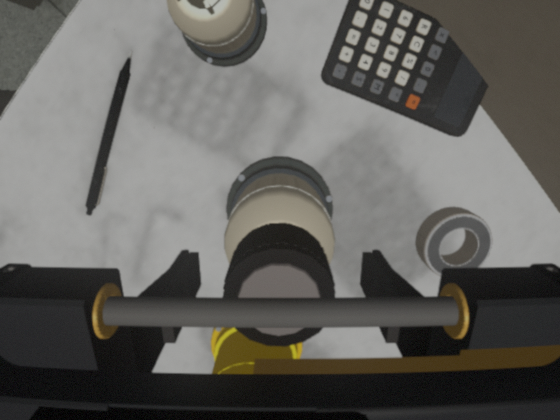

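The cap (u≈278) is centred between the fingers (≈280). Closing on it.

Request:
{"api": "drive_tool", "payload": {
  "motion": [
    [0,0,0.1,0],
    [0,0,0.1,0],
    [0,0,0.1,0],
    [0,0,0.1,0],
    [0,0,0.1,0],
    [0,0,0.1,0],
    [0,0,0.1,0],
    [0,0,0.1,0]
  ],
  "grip": 255,
  "force": 45
}}

```text
time: 3.67
ee_pos: [0.5695, 0.1458, 0.1374]
eef_rot: [0.433, 0.559, -0.433, 0.559]
ft_force: [1.1, 0.3, -0.5]
width: 0.0517
```

Request:
{"api": "drive_tool", "payload": {
  "motion": [
    [0.1,0,0,0],
    [0.2,0,0,0],
    [0.3,0,0,0],
    [0.4,0,0,0],
    [0.5,0,0,0],
    [0.55,0,0,0],
    [0.55,0,0,0],
    [0.55,0,0,0]
  ]
}}

```text
time: 4.33
ee_pos: [0.5695, 0.1458, 0.1328]
eef_rot: [0.433, 0.559, -0.433, 0.559]
ft_force: [-3.1, -1.6, 8.9]
width: 0.0513
```

Request:
{"api": "drive_tool", "payload": {
  "motion": [
    [0.1,0,0,0],
    [0.15,0,0,0],
    [0.15,0,0,0],
    [0.15,0,0,0]
  ]
}}

```text
time: 4.67
ee_pos: [0.5696, 0.1458, 0.1314]
eef_rot: [0.433, 0.559, -0.433, 0.559]
ft_force: [-4.3, -1.5, 9.7]
width: 0.0516
```

```bash
python3 -c "
from h import *
s=r.read_state();print(s['ft_force'],s['torque'],s['ee_pos'],s['joint_positions'].round(3))"
```

```text
[-4.2602492  -1.5284187   9.67338268] [-0.35686081  0.782355    0.03517168] [0.56955484 0.14575316 0.13142311] [ 0.278  0.442 -0.758  1.664  0.326  1.167 -0.309]
```

Request:
{"api": "drive_tool", "payload": {
  "motion": [
    [0.05,0,0,0],
    [0.1,0,0,0],
    [0.1,0,0,0],
    [0.1,0,0,0]
  ],
  "force": 60
}}

```text
time: 5.0
ee_pos: [0.5696, 0.1458, 0.1308]
eef_rot: [0.433, 0.559, -0.433, 0.559]
ft_force: [-5.3, -2.5, 13.0]
width: 0.0512
```

```bash
python3 -c "
from h import *
s=r.read_state();print(s['ft_force'],s['torque'],s['ee_pos'],s['joint_positions'].round(3))"
```

```text
[-5.34587563 -2.48521327 12.99594119] [-0.49153848  1.08780247  0.03341328] [0.56955287 0.14577629 0.13079109] [ 0.277  0.443 -0.758  1.664  0.327  1.166 -0.31 ]
```

Request:
{"api": "drive_tool", "payload": {
  "motion": [
    [-0.06,0,0,0],
    [-0.06,0,0,-0.6],
    [-0.06,0,0,-1.4],
    [-0.06,0,0,-2.2],
    [-0.06,0,0,-3.0],
    [-0.06,0,0,-3.8],
    [-0.06,0,0,-4.6],
    [-0.06,0,0,-5.0],
    [-0.06,0,0,-5.0]
  ]
}}

```text
time: 5.75
ee_pos: [0.5704, 0.1463, 0.1315]
eef_rot: [0.301, 0.639, -0.3, 0.641]
ft_force: [-1.0, 0.5, 9.7]
width: 0.0512
```

```bash
python3 -c "
from h import *
s=r.read_state();print(s['ft_force'],s['torque'],s['ee_pos'],s['joint_positions'].round(3))"; python3 w.py w3
```

```text
[-0.97654716  0.54146272  9.73644577] [0.05611053 0.08796657 0.09472929] [0.57035844 0.14630586 0.13149537] [ 0.335  0.468 -0.839  1.66   0.372  1.178  0.098]
{'time': np.float64(5.75), 'joint_positions': array([ 0.3352,  0.4683, -0.8385,  1.6601,  0.3721,  1.1783,  0.0981]), 'ee_pos': array([0.5704, 0.1463, 0.1315]), 'ft_force': array([-0.9765,  0.5415,  9.7364])}
[[ 0.003  0.77   0.638]
 [ 0.001  0.638 -0.77 ]
 [-1.     0.002  0.001]]
[0.51870252 0.20948376 0.27425422] [271.94801249 305.08789822]
```

View pics/w3.png

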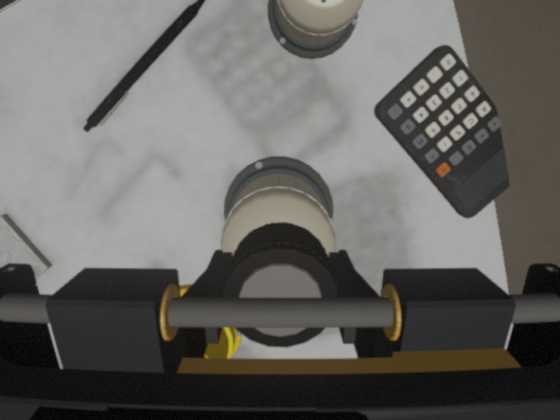

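The z moment is only 0.09 N m after 25°, so the cap is turning freely with no slip. I'll continue to about 64°.

Request:
{"api": "drive_tool", "payload": {
  "motion": [
    [0,0,0,-0.8],
    [0,0,0,-1.6],
    [0,0,0,-2.4],
    [0,0,0,-3.2],
    [0,0,0,-4.0],
    [0,0,0,-4.8],
    [0,0,0,-5.6],
    [0,0,0,-6.4],
    [0,0,0,-7.2],
    [0,0,0,-7.8],
    [0,0,0,-7.8],
    [0,0,0,-7.8]
  ]
}}

```text
time: 6.8
ee_pos: [0.5704, 0.1464, 0.1315]
eef_rot: [0.071, 0.703, -0.07, 0.704]
ft_force: [-0.7, 0.6, 10.5]
width: 0.0515
```

```bash
python3 -c "
from h import *
s=r.read_state();print(s['ft_force'],s['torque'],s['ee_pos'],s['joint_positions'].round(3));print(R.from_quat(s['eef_rot']).as_matrix().round(3))"
python3 - <<'E'
from h import *
for n in('top','scene'):
    im=r.camera(n);u=proj(r.calibration(n),[.569,.145,.145]);x,y=map(int,u)
    save(n+'3',cv2.resize(im[max(0,y-60):y+60,max(0,x-60):x+60],None,fx=4,fy=4))
E
```

```text
[-0.65404353  0.62701634 10.45925206] [0.09272564 0.0135351  0.03404441] [0.57038029 0.14637349 0.13148075] [ 0.422  0.519 -0.966  1.656  0.452  1.206  0.723]
[[ 0.003  0.199  0.98 ]
 [ 0.001  0.98  -0.199]
 [-1.     0.001  0.002]]
```

View pics/scene3.png

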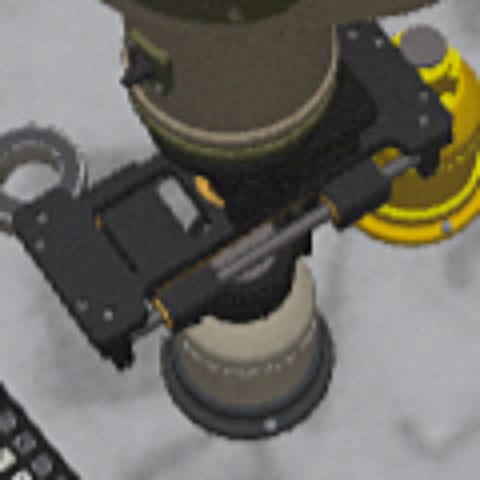

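Request:
{"api": "drive_tool", "payload": {
  "motion": [
    [-0.2,0,0,0],
    [-0.4,0,0,0],
    [-0.6,0,0,0],
    [-0.8,0,0,0],
    [-0.95,0,0,0],
    [-1.1,0,0,0],
    [-1.1,0,0,0]
  ]
}}

```text
time: 7.48
ee_pos: [0.569, 0.1454, 0.1407]
eef_rot: [0.071, 0.704, -0.071, 0.703]
ft_force: [-0.6, 0.8, -0.9]
width: 0.0516
```

Request:
{"api": "drive_tool", "payload": {
  "motion": [
    [-0.3,0,0,0],
    [-0.8,0,0,0],
    [-1.3,0,0,0],
    [-1.8,0,0,0],
    [-2.5,0,0,0],
    [-3.5,0,0,0],
    [-5,0,0,0],
    [-7,0,0,0],
    [-8,0,0,0],
    [-8,0,0,0]
  ]
}}

```text
time: 8.32
ee_pos: [0.5704, 0.1464, 0.2239]
eef_rot: [0.071, 0.702, -0.07, 0.705]
ft_force: [-0.0, -0.1, -0.8]
width: 0.0514
```

```bash
python3 w.py w4
python3 - <<'E'
from h import *
for n in('top','scene'):
    im=r.camera(n);np.save('pics/%s4.npy'%n,im);save(n+'4',im)
s=r.read_state();T=R.from_quat(s['eef_rot']).as_matrix()
print(s['ft_force'],T.T@(np.array([.577,-.179,.22])-s['ee_pos'])*100)
E
```

```text
{'time': np.float64(8.3167), 'joint_positions': array([ 0.4552,  0.4356, -1.0137,  1.5493,  0.3761,  1.3621,  0.7763]), 'ee_pos': array([0.5704, 0.1464, 0.2239]), 'ft_force': array([-0.0211, -0.1166, -0.8033])}
[[ 0.004  0.199  0.98 ]
 [ 0.001  0.98  -0.199]
 [-1.     0.002  0.004]]
[0.49055091 0.16281236 0.36644252] [276.6350138  227.32301452]
[ 0.60347899 -0.75896402 -0.65733889] [  0.04668314 -31.63612654   7.2387318 ]
```

View pics/w4.png

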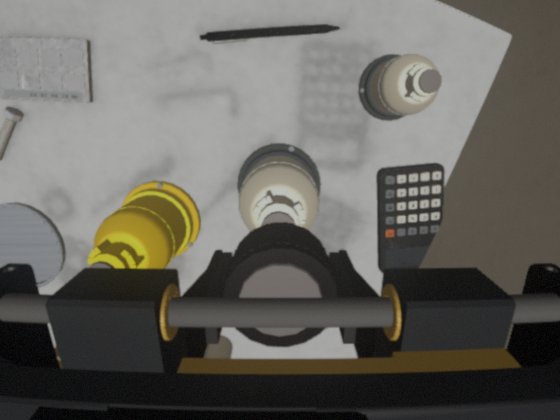

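View pics/scene4.png

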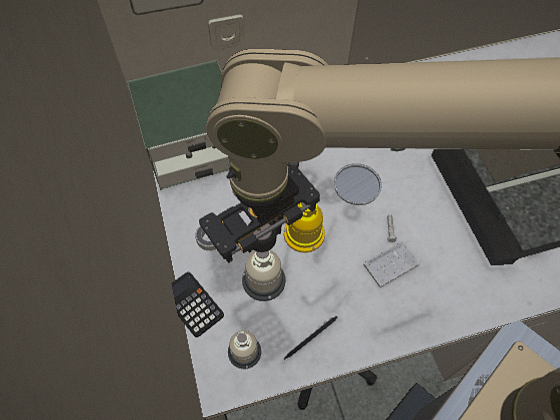

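The cap is off and held. The open neck shows at (278,215) and the dish at lower left. Next I'll refine the dish centre by colour.

```bash
python3 - <<'E'
from h import *
for n,(x0,y0,x1,y1) in(('top',(340,212,414,284)),('scene',(325,155,392,212))):
    im=np.load('pics/%s0.npy'%n)[y0:y1,x0:x1].astype(int);cal=r.calibration(n)
    d=im[...,2]-im[...,0]; print(n,np.percentile(d,[5,50,95]))
    m=(cv2.resize(d.astype(np.float32),None,fx=4,fy=4,interpolation=cv2.INTER_CUBIC)>(np.percentile(d,10)+np.percentile(d,90))/2).astype(np.uint8)
    m=cv2.morphologyEx(cv2.morphologyEx(m,cv2.MORPH_OPEN,np.ones((9,9))),cv2.MORPH_CLOSE,np.ones((15,15)))
    cc,_=cv2.findContours(m,cv2.RETR_EXTERNAL,cv2.CHAIN_APPROX_NONE);c=cv2.convexHull(max(cc,key=cv2.contourArea))
    for z in(.003,.011):
        e=cv2.fitEllipse(c);uv=(np.array(e[0])+.5)/4-.5+[x0,y0]
        w=np.array([onplane(cal,((p[0][0]+.5)/4-.5+x0,(p[0][1]+.5)/4-.5+y0),z)[:2] for p in c])
        q=np.linalg.lstsq(np.c_[2*w,np.ones(len(w))],(w**2).sum(1),rcond=None)[0]
        print(z,uv.round(1),q[:2].round(4),np.sqrt(q[2]+q[0]**2+q[1]**2).round(4),np.std(np.hypot(*(w-q[:2]).T)).round(4))
E
```

```text
top [ 0.  2. 11.]
0.003 [376.2 247.5] [ 0.5775 -0.1822] 0.0564 0.0006
0.011 [376.2 247.5] [ 0.5768 -0.1807] 0.056 0.0006
scene [ 0.  4. 14.]
0.003 [356.7 185. ] [ 0.5792 -0.1798] 0.0518 0.0007
0.011 [356.7 185. ] [ 0.5768 -0.175 ] 0.0514 0.0007
```

Request:
{"api": "drive_tool", "payload": {
  "motion": [
    [-0.5,-1,0.2,0],
    [-0.5,-3,0.7,0.5],
    [-0.5,-5.5,1.2,1],
    [-0.5,-8,1.8,1.5],
    [-0.5,-10.5,2.4,2],
    [-0.5,-13,3,2.5],
    [-0.5,-15.5,3.5,3],
    [-0.5,-18,4.1,3.5],
    [-0.5,-20.5,4.7,4],
    [-0.5,-23,5.2,4.5],
    [-0.5,-25.5,5.8,5],
    [-0.5,-28,6.4,5.5],
    [-0.5,-30,6.8,6],
    [-0.5,-31.2,7.1,6],
    [-0.5,-31.8,7.24,6],
    [-0.5,-31.84,7.24,6],
    [-0.5,-31.84,7.24,6]
  ]
}}

```text
time: 9.88
ee_pos: [0.5771, -0.1796, 0.226]
eef_rot: [0.25, 0.662, -0.25, 0.661]
ft_force: [-0.3, -0.2, -0.5]
width: 0.0515
```

```bash
python3 w.py w5; python3 -c "
from h import *
c=r.calibration('wrist');print(proj(c,[.578,-.18,.003]))
t=np.linspace(0,2*np.pi,60);im=np.load('pics/w5.npy').copy()
for a in t:
  u=proj(c,[.578+.052*np.cos(a),-.18+.052*np.sin(a),.011]);cv2.circle(im,tuple(int(v) for v in u),1,(255,0,0),-1)
save('w5b',im)"
```

```text
{'time': np.float64(9.8833), 'joint_positions': array([ 0.8622,  0.4108, -0.8247,  1.5065,  0.3038,  1.3575,  0.863 ]), 'ee_pos': array([ 0.5771, -0.1796,  0.226 ]), 'ft_force': array([-0.2725, -0.2012, -0.4623])}
[[ 0.     0.661  0.75 ]
 [ 0.001  0.75  -0.661]
 [-1.     0.001 -0.   ]]
[ 0.51659143 -0.12526725  0.36893547] [635.07955576 -86.87177036]
[278.85491884 185.9330192 ]
```

View pics/w5b.png

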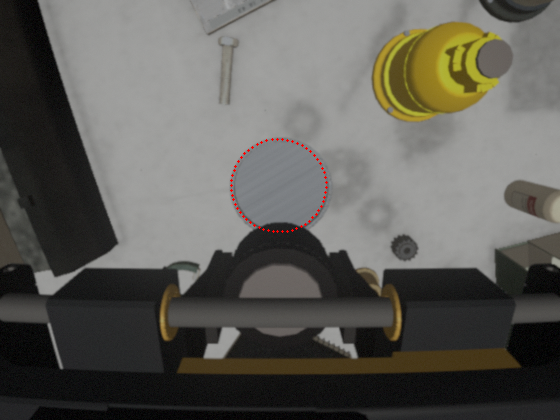

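The red overlay of the estimated dish rim matches the dish at (279,186). Lowering.

Request:
{"api": "drive_tool", "payload": {
  "motion": [
    [1.5,0,0,0],
    [4.5,0,0,0],
    [7.5,0,0,0],
    [10.5,0,0,0],
    [13,0,0,0],
    [15,0,0,0],
    [17,0,0,0],
    [18.2,0,0,0],
    [19,0,0,0],
    [19.4,0,0,0],
    [19.6,0,0,0],
    [19.6,0,0,0],
    [19.6,0,0,0]
  ]
}}

```text
time: 11.02
ee_pos: [0.5775, -0.1808, 0.031]
eef_rot: [0.251, 0.661, -0.251, 0.662]
ft_force: [0.6, -0.3, -1.0]
width: 0.0513
```

Request:
{"api": "drive_tool", "payload": {
  "motion": [
    [0.15,0,0,0],
    [0.3,0,0,0],
    [0.4,0,0,0],
    [0.5,0,0,0],
    [0.5,0,0,0],
    [0.5,0,0,0]
  ]
}}

```text
time: 11.52
ee_pos: [0.5769, -0.1809, 0.0254]
eef_rot: [0.25, 0.661, -0.251, 0.661]
ft_force: [-1.7, 0.5, 4.5]
width: 0.0514
```

Request:
{"api": "drive_tool", "payload": {
  "motion": [
    [-0.05,0,0,0],
    [-0.05,0,0,0]
  ]
}}

```text
time: 11.68
ee_pos: [0.5769, -0.1807, 0.0255]
eef_rot: [0.251, 0.661, -0.25, 0.661]
ft_force: [-0.1, 0.1, -0.2]
width: 0.0514
```

Request:
{"api": "drive_tool", "payload": {
  "motion": [
    [0,0,0,0],
    [0,0,0,0],
    [0,0,0,0],
    [0,0,0,0],
    [0,0,0,0],
    [0,0,0,0]
  ],
  "grip": 76
}}

```text
time: 12.18
ee_pos: [0.5769, -0.1807, 0.0255]
eef_rot: [0.25, 0.661, -0.251, 0.661]
ft_force: [0.3, 0.4, -0.5]
width: 0.0608
```

Released, with the jaws at 61 mm. Rising straight up.

Request:
{"api": "drive_tool", "payload": {
  "motion": [
    [-0.4,0,0,0],
    [-1,0,0,0],
    [-2,0,0,0],
    [-3.5,0,0,0],
    [-5.5,0,0,0],
    [-8,0,0,0],
    [-11,0,0,0],
    [-14,0,0,0],
    [-17,0,0,0],
    [-20,0,0,0],
    [-20,0,0,0],
    [-20,0,0,0]
  ]
}}

```text
time: 13.18
ee_pos: [0.5779, -0.1806, 0.2288]
eef_rot: [0.25, 0.66, -0.25, 0.663]
ft_force: [-0.3, -0.3, -0.5]
width: 0.0617
```

```bash
python3 w.py w6; python3 fit.py w6 220,110,340,260 .037 50,60; python3 -c "
from h import *
for n in('scene','top'): im=r.camera(n);save(n+'6',im);np.save('pics/'+n+'6.npy',im)"
```

```text
{'time': np.float64(13.1833), 'joint_positions': array([ 0.8643,  0.4078, -0.8263,  1.5042,  0.3045,  1.3578,  0.8625]), 'ee_pos': array([ 0.5779, -0.1806,  0.2288]), 'ft_force': array([-0.2828, -0.2976, -0.4596])}
[[ 0.004  0.662  0.749]
 [-0.002  0.749 -0.662]
 [-1.     0.001  0.004]]
[ 0.51684934 -0.12582107  0.37131088] [632.85319888 -88.95301465]
60 [ 0.5763 -0.1789] r 0.0261 res 0.0011
60 [ 0.5785 -0.1808] r 0.0195 res 0.0002
```

View pics/w6.png

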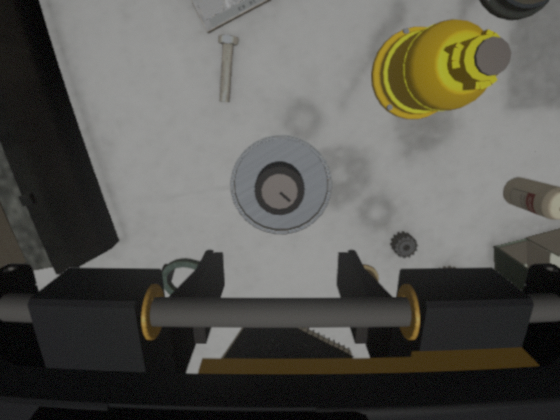

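View pics/scene6.png

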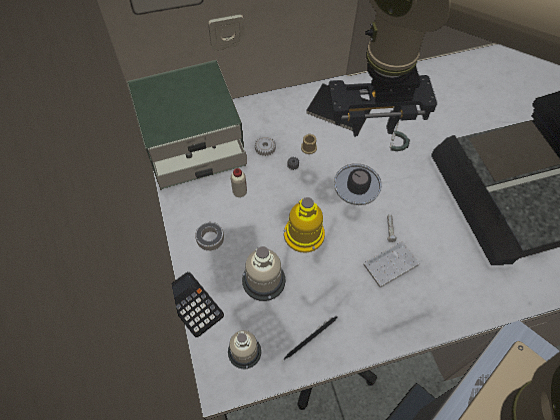

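The cap sits upright at the middle of the dish: (279,187) in the wrist view, (360,181) in the scene view. The oil bottle (238,182), bush (309,143) and gauge (209,236) are at the same pixels as before.

```bash
python3 -c "
from h import *
a,b=np.load('pics/scene0.npy').astype(int),np.load('pics/scene6.npy').astype(int)
for n,(x,y) in dict(oil=(238,182),bush=(309,143),gauge=(209,236)).items(): print(n,abs(a-b)[y-18:y+18,x-16:x+16].mean().round(2))
print(r.read_state()['joint_vel'].round(3)); print(r.close_job())"
```

```text
oil 6.91
bush 6.5
gauge 5.8
[-0.002  0.013  0.003  0.007  0.001 -0.001  0.001]
the job is handed in; nothing more can be done
None
```

The bottle is open and its cap stands right way up in the drip dish. I handed the job in at about 13.4 s, with the arm clear and still.

- **Opening:** I gripped the black cap of the larger white bottle and pressed until I felt the hard stop at 13 N. I eased off to about 5–6 mm of travel (10 N), turned it 64° counter-clockwise while pressed, and lifted it straight off. While turning, the moment stayed under 0.1 N m, so nothing jammed or slipped.
- **Placing:** I set the cap down with about 4.5 N of contact, eased the force off before letting go, and rose straight up.

**Last checks:**
- **Cap position:** The wrist camera put the cap's top at (0.5785, -0.1808). The dish centre was estimated at (0.578, -0.180), so it is about 1 mm off. The top fits a clean circle at the height expected for a flat cap.
- **Bystanders:** The oil bottle, bush and ring gauge look to be at the same pixels as at the start. The before/after image difference around each was about 6–7 grey levels. I put that down to image noise but had no unchanged patch to compare it with.
- **Disagreement:** The three cameras differed by up to 3 mm on the cap position along x, and by a few mm on the dish centre. I used averages, and both fitted.
- **Seal plate:** I judged its travel only from tool height and force, because it could not be read directly.

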